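# Eject the pin and show it to the inspection camera in the mirror

### The arm

A 7-joint arm with a two-finger parallel gripper is mounted at the origin on a cart in front of the work surface, level with it; the furniture and walls round the work are solid. World frame = base frame: x ahead of the robot, y to its left, z up, the work surface at z = 0. Lengths are in m, angles in degrees, forces in N, time in s.
With the tool pointing down it reaches from about 0.4 to 0.85 m from the base axis. Payload 10.4 kg.
Tool frame: the origin (TCP) lies on the centre line of the jaws, within the pads' length; the fingertips stand env.tip_extent ahead of it and the grasp point (between the pads) lies 5 mm behind it (env.tip_extent is the distance from the TCP to the fingertips, in m); z points along the fingers, y is the line along which they close (so a half turn about z gives the same grasp; the last joint's range is limited). The gripper opens to 87 mm and grips with 3 to 60 N. Pads are 19 mm wide; open, the fingers measure 117 mm over their backs; the gripper's body (75 mm by 190 mm) begins 51 mm behind the grasp point.
Start: joints at [-70.565, 19.034, -3.707, 83.658, 1.238, 77.344, -5.071], TCP at [0.221, 0.585, 0.211] pointing down, gripper open.
Joint ranges: [-148.97, 148.97], [-28.65, 121.19], [-84.17, 76.75], [9.2, 138.47], [-72.65, 252.65], [3.7, 117.97], [-149.18, 149.18]. Speed limits (degrees/s): [127.2, 127.2, 159.86, 159.86, 180, 180, 180].

### API

Orientations are given as a 3x3 rotation matrix whose columns are the frame's x, y, z axes.
In Python, from station import env gives the robot as it stands.
- The arm moves only by the tool step_arm, never from a script. Its argument "steps" is a list of rows, each a list of 7 numbers: the shift along the tool's x, y, z in cm, then the turn, a rotation vector about the tool's x, y, z in rad, then the finger opening in cm, from 0 to 8.7. In form: [[x, y, z, wx, wy, wz, hand], ...]. A call has 1 to 20 rows; each row shifts and turns the commanded pose from where the row before left it, along the tool's axes as they then stand; what a row does not reach is not made up. A row lasts 1/8 s, in which the tool goes at most 62.5 mm and 10.7 degrees, less where a joint would pass 70% of its speed; a pose out of reach is approached as far as the arm can. A call is refused whole if a number of a shift passes 6.25 or a number of a turn 0.188, either way. A call with a gripper value outside its range is refused whole. The fingers move at their own pace and stop on an object; "newtons" is the grip in N (left out, the last holds). Time passes only in rows, so rows that do not move let the fingers close. It gives the time, the measured TCP pose, the force, the opening and the grip force at its end, in the units of the state.
- env.state(): the state, without advancing time (a new reading comes with each control period).
- env.read_camera(name): name is "scene" or "top" or "wrist"; returns the picture (400x640x3 uint8, red, green, blue); there is no depth.
- env.get_calibration(name): a dict with "fx", "fy", "cx", "cy" (pixels), "R" (3x3) and "t" (3): a world point X has camera coordinates R X + t; the wrist camera has in their place "mount" (4x4, takes a point from camera to tool coordinates, whose origin is the TCP and whose axes are the flange's). Camera axes: x right, y down, z forward; pixel columns grow to the right and rows downward; lengths in m; the calibration is good to about 2 mm. The wrist camera is an equidistant fisheye: a pixel r from the principal point sees the ray r / f radians off the axis. A picture is of the moment at which its call begins: read the wrist's pose just before it. get_calibration takes no time and is no camera call.
- env.close_job(): hands the job in; it is judged then, once.
The state is a dict: "clock": time; "joint_pos": joint angles; "joint_vel": joint speeds; "tau": joint torques, N m; "ee_pos": TCP position; "tool_rot": TCP orientation; "ft_force": force on the tool from outside, world axes, zero at the start; "moment": the same for the moment, N m; "gripper_width": finger opening in m; "grip_force": force on a finger pad.
Only numpy, scipy, OpenCV 4.12 (cv2) and the standard library are available. Lean on these libraries where they do the work, as an engineer would, in place of code of your own. Each camera call takes 0.05 s, during which the arm holds its last target. There are 200 camera calls.

### The job

Push the sprung ejector tab fully home so that the stub pin comes wholly out of its holder into the tray, and let the ejector spring back. Then turn the inspection mirror (the upright peg behind it is its handle) until the stand's camera sees the pin in the middle of the mirror, and finish while still holding the mirror at that angle, for it springs back when let go. Leave the other things on the table where they are.

Things in the scene. Friction and masses are not known exactly. Their poses are not given: they have to be found in the camera images.
- holder: pin holder and ejector, a steel fixture on a dark base plate 220x70x12 mm, fixed to the table. Origin: centre of its underside on the table; x axis along the bore, the way the pin is pushed out (from the tab towards the tray), z up. Bore block from x=-30 to +30 mm, 48 mm wide, top at z=82 mm; beyond it the open tray, a trough 28 mm wide with low walls (top z=51 mm), floor z=42.5 mm, to an end stop at x=106 mm.
- ejector (a joint): spring ejector slide, m: 0 at rest, grows to the hard stop at 0.062 as its tab is pushed along holder +x. Takes about 2 N to start and 6 N fully home; springs back when let go. It drives the pin ahead of it: pushed home it leaves the pin wholly out of the bore in the tray, its centre about 60 mm along holder x (at first 0 to 4 mm).
- tab (a point): centre of the upper part of the ejector's upright thumb tab: aluminium plate 10 mm thick (along holder x), 34 mm wide, from z=26 to z=112 mm; this point is at z=95 mm, on holder x=-100 mm at rest, moving with the slide. The space on its robot side is free.
- pin_center (a point): centre of the loose steel stub pin (25 mm diameter, 36 mm long, about 0.11 kg), lying along the bore with its axis at z=55 mm; at first hidden inside the bore.
- stand: inspection stand, dark base plate 235x70x12 mm fixed to the table, carrying the mirror pivot and the camera. Origin: on the table exactly below the mirror's pivot, which is vertical; x axis points from the mirror to the camera, z up. The black camera head (44 mm wide, top z=83 mm) stands at x=127 to 185 mm, its lens at z=60 mm looking along -x straight at the pivot.
- mirror (a joint): turn of the mirror on its vertical pivot, rad: 0 at rest, when the mirror squarely faces the camera; grows counter-clockwise seen from above, to 1.25. The mirror face passes through the pivot. Turned by q, the mirror's normal is at q from stand +x and the camera's line of sight leaves the mirror at 2q from stand +x, counter-clockwise, level. A spring (about 0.07 N m at 0, 0.2 N m at 1 rad) turns it back to 0 when let go.
- mirror_face (a point): centre of the mirror face, on the pivot axis, z=60 mm; the mirror is 62x62 mm in a dark frame 8 mm thick, top z=94 mm; x axis is the mirror's normal.
- peg (a point): upright round steel peg to turn the mirror by: 14 mm diameter, free from z=47 to z=108 mm (this point is on its axis at z=88 mm), on a lever behind the mirror, 100 mm from the pivot, opposite to the way the mirror faces.
- sight_line (a point): on the pivot axis, z=60 mm; its x axis points along the camera's line of sight after the mirror, towards what the camera sees in the middle of its picture; it turns twice as far as the mirror.
- ring_a: bystander, to be left alone: fixed flat black ring, 46 mm across, 8 mm high; origin at the centre of its underside
- pipe_elbow: bystander, to be left alone: small dark pipe elbow, 36x76x20 mm; origin at the centre of its underside
- bush: bystander, to be left alone: dark round bush lying, 38x58 mm; origin at the centre of its underside
- forged_arm: bystander, to be left alone: rusty forged arm, 34x121x38 mm; origin at the centre of its underside
- mitre_bar: bystander, to be left alone: fixed dark bar with a mitred end, 52x96x52 mm; origin at the centre of its underside

How it is judged (in metres and radians):
On the way, in this order (a step that is already met when the one before it is completed fails the run):
1. the ejector is pushed home and has driven the pin out of the bore into the tray (x of pin_center in the frame of holder above 0.048 m and value of joint ejector above 0.055 m), for 0.05 s.
2. the ejector has sprung back, and the fingers hold the mirror so that the camera sees the pin (x of pin_center in the frame of holder between 0.048 and 0.1 m and y of pin_center in the frame of holder between -0.02 and 0.02 m and height (world z) of pin_center between 0.045 and 0.07 m and y of pin_center in the frame of sight_line between -0.03 and 0.03 m and x of pin_center in the frame of sight_line above 0.08 m and value of joint ejector below 0.01 m and contact force between the fingers and mirror above 0.3 N and velocity of joint mirror between -0.1 and 0.1 rad/s), for 0.5 s.
At the end, for the whole second after the job is handed in: The pin lies in the tray, its centre over 48 mm along the bore from the holder's origin; the ejector is within 10 mm of rest; the fingers press the mirror's handle with over 0.3 N; the mirror is still and the reflected line of sight passes within 30 mm of the pin's centre, seen from above (all of step 2); the arm keeps its last pose, push and grip.
It fails at once if a bystander is pushed more than 30 mm (distance of any of pipe_elbow, bush, forged_arm from where it was at the start of the episode above 0.03 m).
It also fails if it takes over 50 s, if anything falls off the work surface, if the arm or the gripper's body presses on something with over 40 N, if the wrist force passes 120 N, or if a joint passes its speed limit or range.

## Working session

There is one attempt and no reset: what is moved stays moved. The work goes in short steps, Python scripts to look and compute and a tool call to move; the robot and the scene stay as the last step left them, time stands still between calls to the robot, and variables do not carry over. Pictures are saved under pics/ and viewed, at most 10 in all, crops included, and the job is handed in when it is done.

Besides the shell and the picture viewer there is one more tool, called after "Request:" by a JSON object that holds its "api" and its "payload", one argument or row to a line. step_arm: Moves the arm, as the interface text tells. Its arguments: {"type":"object","properties":{"steps":{"type":"array"},"newtons":{"type":"number"}},"required":["steps"]}

```bash
mkdir -p pics
python3 - <<'E'
from station import env
import cv2
s=env.state();print(s['clock'],s['ee_pos'],s['tool_rot'],env.tip_extent)
for n in('scene','top'):
    cv2.imwrite(f'pics/{n}.png',env.read_camera(n)[:,:,::-1]);c=env.get_calibration(n);print(n,c)
E
```

```text
0.0 [0.2210289  0.58415187 0.21034467] [[-9.35299699e-01  3.53856235e-01 -4.87244961e-04]
 [ 3.53856569e-01  9.35298676e-01 -1.38381058e-03]
 [-3.39504336e-05 -1.46669244e-03 -9.99998924e-01]] 0.014
scene {'fx': 364.00281182776916, 'fy': 364.00281182776916, 'cx': 314.80045470416553, 'cy': 195.8929093232226, 'R': array([[ 0.60742581, -0.79429585, -0.01131326],
       [-0.41484955, -0.30504025, -0.8572341 ],
       [ 0.67744649,  0.52539942, -0.5148026 ]]), 't': array([-0.27761087,  0.3080891 ,  0.50761169])}
top {'fx': 443.0474607906797, 'fy': 443.0474607906797, 'cx': 315.96023710440954, 'cy': 201.8825026505835, 'R': array([[ 0.00302992, -0.99989531,  0.01414853],
       [-0.99804313, -0.00390737, -0.06240706],
       [ 0.06245581, -0.01393175, -0.99795049]]), 't': array([0.05821276, 0.53870955, 1.03874283])}
```

View pics/top.png

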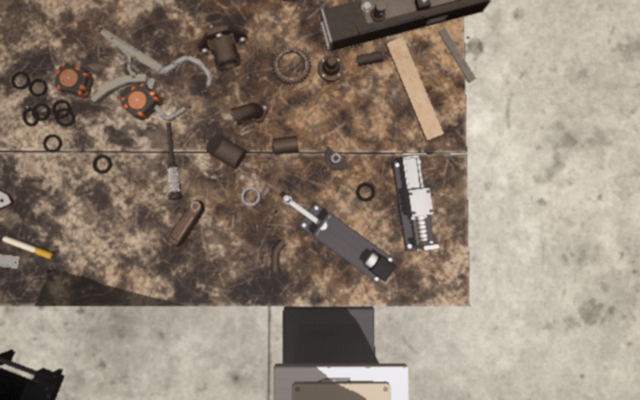

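View pics/scene.png

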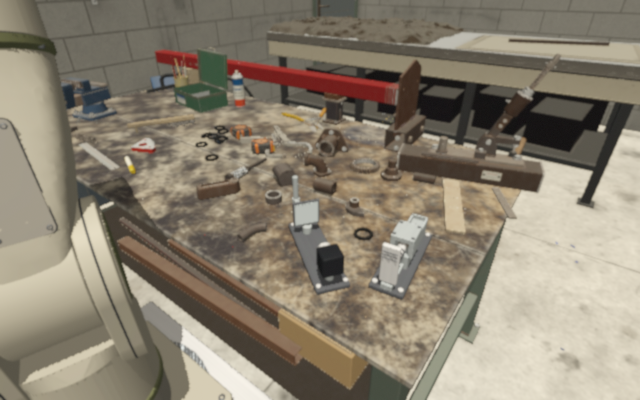

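The top view shows the stand (peg at about (287,199), camera head (377,264)) and the holder (tab near (428,246), tray end (408,160)). I'll enlarge that area.

Run:
```python
import cv2
a=cv2.imread('pics/top.png')[145:290,265:455]
cv2.imwrite('pics/topc.png',cv2.resize(a,None,fx=4,fy=4,interpolation=cv2.INTER_CUBIC))
```

```text
(no output)
```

View pics/topc.png

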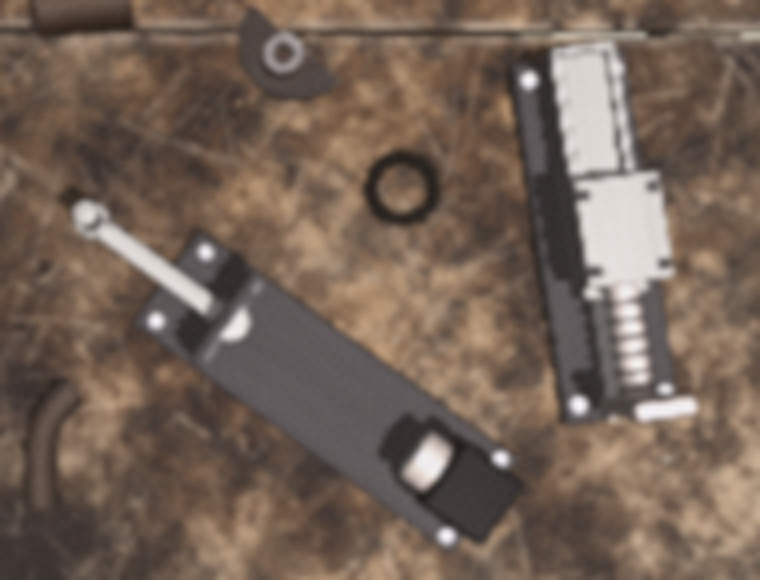

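```bash
cat > h.py <<'E'
from station import env
import numpy as np
def ray(n,u,v):
    c=env.get_calibration(n);R,t=c['R'],c['t']
    return -R.T@t, R.T@np.array([(u-c['cx'])/c['fx'],(v-c['cy'])/c['fy'],1])
def at(n,u,v,z):
    o,d=ray(n,u,v);return o+d*(z-o[2])/d[2]
def tc(u,v,z): return at('top',265+(u+.5)/4-.5,145+(v+.5)/4-.5,z)
def proj(n,X):
    c=env.get_calibration(n);p=c['R']@X+c['t'];return c['fx']*p[0]/p[2]+c['cx'],c['fy']*p[1]/p[2]+c['cy']
E
python3 - <<'E'
from h import *
np.set_printoptions(precision=4,suppress=True)
bl=np.array([tc(*p,.082) for p in [(577,180),(659,171),(672,277),(588,286)]]);print(bl,bl.mean(0))
print('sizes',np.linalg.norm(bl-np.roll(bl,1,0),axis=1))
tab=tc(666,408,.112);end=(tc(551,48,.051)+tc(615,42,.051))/2
print('tab',tab,'end',end, np.linalg.norm((tab-end)[:2]))
hs=[tc(*p,.014) for p in [(528,79),(578,405),(665,388)]];print('hscrews',hs)
o=(hs[0]+hs[2])/2; d=end-tab;print('horigin by screws',o,'dir tab-end',np.degrees(np.arctan2(d[1],d[0])), np.degrees(np.arctan2(*(hs[0]-hs[1])[1::-1])))
e=bl[:2].mean(0)-bl[2:].mean(0);print('dir block',np.degrees(np.arctan2(e[1],e[0])))
peg=tc(90,214,.108);ss=[tc(*p,.014) for p in [(205,252),(156,321),(501,458),(447,536)]]
r=(ss[0]+ss[1])/2;f=(ss[2]+ss[3])/2;d=f-r;print('peg',peg,'rear',r,'front',f,'dir',np.degrees(np.arctan2(d[1],d[0])))
d/=np.linalg.norm(d);
pd=r[:2]-peg[:2];print('peg->rear dir',np.degrees(np.arctan2(pd[1],pd[0])))
piv=peg+.1*np.r_[d[:2]/np.hypot(*d[:2]),0];print('pivot',piv)
E
```

```text
[[ 0.5628 -0.1474  0.082 ]
 [ 0.568  -0.1937  0.082 ]
 [ 0.5085 -0.2002  0.082 ]
 [ 0.5033 -0.153   0.082 ]] [ 0.5357 -0.1736  0.082 ]
sizes [0.0597 0.0465 0.0599 0.0475]
tab [ 0.4367 -0.1876  0.112 ] end [ 0.6444 -0.1587  0.051 ] 0.20972675987157832
hscrews [array([ 0.6298, -0.1338,  0.014 ]), array([ 0.4346, -0.162 ,  0.014 ]), array([ 0.4449, -0.214 ,  0.014 ])]
horigin by screws [ 0.5373 -0.1739  0.014 ] dir tab-end 7.9274517204845125 8.217611428477909
dir block 5.804519445635563
peg [0.5407 0.1241 0.108 ] rear [0.5043 0.0747 0.014 ] front [ 0.3803 -0.0996  0.014 ] dir -125.43986219106131
peg->rear dir -126.38922269209039
pivot [0.4827 0.0426 0.108 ]
```

Request:
{"api": "step_arm", "payload": {
  "steps": [
    [-3.2,-2.5,0,0,0,0,0],
    [-3.2,-2.5,0,0,0,0,0],
    [-3.2,-2.5,0,0,0,0,0],
    [-3.2,-2.5,0,0,0,0,0],
    [-3.2,-2.5,0,0,0,0,0],
    [-3.2,-2.5,0,0,0,0,0],
    [-3.2,-2.5,0,0,0,0,0],
    [-3.2,-2.5,0,0,0,0,0],
    [-3.2,-2.5,0,0,0,0,0],
    [-3.2,-2.5,0,0,0,0,0],
    [-3.2,-2.5,0,0,0,0,0],
    [-1,-4.3,0,0,0,0,0],
    [-1,-4.3,0,0,0,0,0],
    [-1,-4.3,0,0,0,0,0],
    [-1,-4.3,0,0,0,0,0],
    [-1,-4.3,0,0,0,0,0],
    [-1,-4.3,0,0,0,0,0],
    [-1,-4.3,0,0,0,0,0],
    [-1,-4.3,0,0,0,0,0],
    [-1,-4.3,0,0,0,0,0]
  ]
}}

```text
clock: 2.6
ee_pos: [0.3997, -0.1923, 0.211]
tool_rot: [[-0.935, 0.354, 0.0], [0.354, 0.935, 0.0], [0.0, 0.0, -1.0]]
ft_force: [0.6, 0.6, -0.8]
gripper_width: 0.0006
grip_force: 0.0
```

Request:
{"api": "step_arm", "payload": {
  "steps": [
    [0,0,0,0,0,-0.125,0],
    [0,0,0,0,0,-0.125,0],
    [0,0,0,0,0,-0.125,0],
    [0,0,0,0,0,-0.125,0],
    [0,0,0,0,0,0,0],
    [0,0,0,0,0,0,0]
  ]
}}

```text
clock: 3.35
ee_pos: [0.4002, -0.1909, 0.211]
tool_rot: [[-0.991, -0.135, -0.0], [-0.135, 0.991, 0.0], [0.0, 0.0, -1.0]]
ft_force: [-0.6, -0.1, 0.2]
gripper_width: 0.0007
grip_force: 0.0
```

Request:
{"api": "step_arm", "payload": {
  "steps": [
    [0,-0.2,2.9,0,0,0,0],
    [0,0,2.9,0,0,0,0],
    [0,0,2.9,0,0,0,0],
    [0,0,2.9,0,0,0,0],
    [0,0,0,0,0,0,0],
    [-1,0,0,0,0,0,0],
    [-1,0,0,0,0,0,0],
    [-1,0,0,0,0,0,0],
    [0,0,0,0,0,0,0]
  ]
}}

```text
clock: 4.47
ee_pos: [0.431, -0.1888, 0.0953]
tool_rot: [[-0.99, -0.138, -0.0], [-0.138, 0.99, -0.001], [0.0, -0.001, -1.0]]
ft_force: [-2.7, -0.0, 1.8]
gripper_width: 0.0004
grip_force: 1.0
```

Run:
```python
from station import env
import cv2
a=env.read_camera('top')[:,:,::-1]
a=a[145:290,300:455]
b=env.read_camera('scene')[190:310,270:450,::-1]
cv2.imwrite('pics/p2.png',cv2.vconcat([cv2.resize(a,(400,375)),cv2.resize(b,(400,225*400//400))]))
```

```text
(no output)
```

View pics/p2.png

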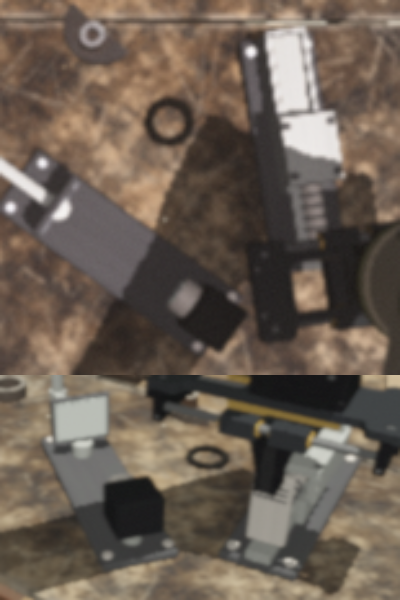

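Run:
```python
from h import *
c=env.get_calibration('scene');print('cam',-c['R'].T@c['t'])
def pp(l,X):
    u,v=proj('scene',np.array(X));print(l,((u-270)*400/180,(v-190)*225/120+375))
pp('tip',[.431,-.189,.081]);pp('tcp+5cm',[.431,-.189,.145])
pp('tabtop',[.4375,-.188,.112]);pp('tabbot',[.4375,-.188,.026])
pp('blocktop',[.5365,-.174,.082]);pp('base tab end',[.428,-.189,.012]);pp('base tray end',[.645,-.159,.012])
```

```text
cam [-0.04744113 -0.39322447  0.52228362]
tip (np.float64(263.395161707163), np.float64(507.821461051522))
tcp+5cm (np.float64(271.0870259127493), np.float64(454.3850249827918))
tabtop (np.float64(269.6875314110638), np.float64(478.72384848219394))
tabbot (np.float64(259.93779407248934), np.float64(545.5212583455778))
blocktop (np.float64(303.092001269265), np.float64(449.26794283765935))
base tab end (np.float64(254.24970631728505), np.float64(561.4871469982206))
base tray end (np.float64(326.97307637344215), np.float64(448.9032996774939))
```

Run:
```python
from station import env
import cv2
a=cv2.imread('pics/scene.png')[210:300,360:440]
b=env.read_camera('scene')[210:300,360:440,::-1]
cv2.imwrite('pics/p3.png',cv2.resize(cv2.hconcat([a,b]),None,fx=5,fy=5,interpolation=cv2.INTER_CUBIC))
print(env.state()['ft_force'],env.state()['ee_pos'])
```

```text
[-2.54940807 -0.22912864  1.39240627] [ 0.43006316 -0.18896015  0.0950914 ]
```

View pics/p3.png

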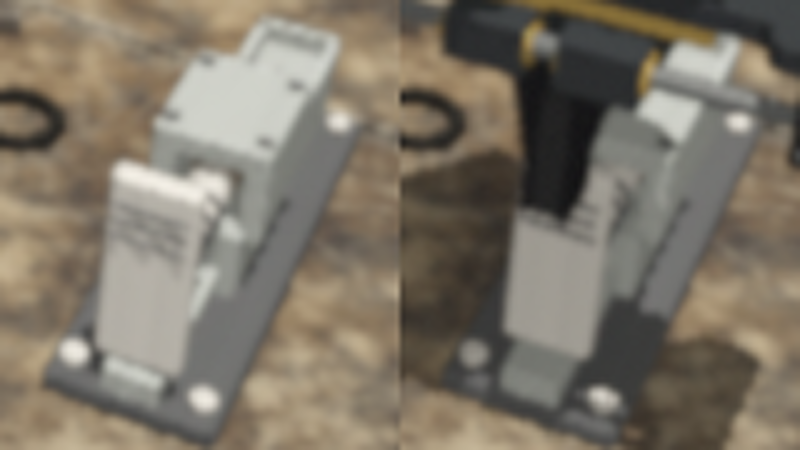

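Left is before, right is after: the black fingers cover the tab's upper robot-side face, and the tab has already moved a little. I'll keep pushing.

Request:
{"api": "step_arm", "payload": {
  "steps": [
    [-1,0,0,0,0,0,0],
    [-1,0,0,0,0,0,0],
    [-1,0,0,0,0,0,0],
    [-1,0,0,0,0,0,0],
    [-0.8,0,0,0,0,0,0],
    [-0.5,0,0,0,0,0,0],
    [0,0,0,0,0,0,0],
    [0,0,0,0,0,0,0]
  ]
}}

```text
clock: 5.62
ee_pos: [0.4818, -0.1818, 0.0948]
tool_rot: [[-0.991, -0.137, -0.003], [-0.137, 0.991, 0.0], [0.003, 0.001, -1.0]]
ft_force: [-9.9, -0.4, 4.6]
gripper_width: 0.0003
grip_force: 4.6
```

Request:
{"api": "step_arm", "payload": {
  "steps": [
    [-0.3,0,0,0,0,0,0],
    [0,0,0,0,0,0,0],
    [0,0,0,0,0,0,0]
  ]
}}

```text
clock: 6.0
ee_pos: [0.4822, -0.1817, 0.0945]
tool_rot: [[-0.991, -0.136, -0.008], [-0.136, 0.991, 0.001], [0.007, 0.002, -1.0]]
ft_force: [-21.5, 0.5, 16.6]
gripper_width: 0.0005
grip_force: 10.9
```

Request:
{"api": "step_arm", "payload": {
  "steps": [
    [1.3,0,0,0,0,0,0],
    [1.5,0,0,0,0,0,0],
    [1.5,0,0,0,0,0,0],
    [1.5,0,0,0,0,0,0],
    [1.5,0,0,0,0,0,0],
    [1.5,0,0,0,0,0,0],
    [0.8,0,0,0,0,0,0],
    [0,0,-3,0,0,0,0],
    [0,0,-3,0,0,0,0],
    [0,0,-3,0,0,0,0],
    [0,0,-3,0,0,0,0],
    [0,0,0,0,0,0.125,0],
    [0,0,0,0,0,0.125,0],
    [0,0,0,0,0,0.125,0],
    [0,0,0,0,0,0.125,0],
    [0,0,0,0,0,0,0]
  ]
}}

```text
clock: 8.0
ee_pos: [0.391, -0.1943, 0.2153]
tool_rot: [[-0.936, 0.353, 0.001], [0.353, 0.936, 0.0], [-0.001, 0.0, -1.0]]
ft_force: [1.2, 0.2, 0.2]
gripper_width: 0.0005
grip_force: 0.0
```

Run:
```python
from station import env
import cv2
a=env.read_camera('top')[:,:,::-1]
a=a[145:290,265:455]
cv2.imwrite('pics/p4.png',cv2.resize(a,None,fx=4,fy=4,interpolation=cv2.INTER_CUBIC))
```

```text
(no output)
```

View pics/p4.png

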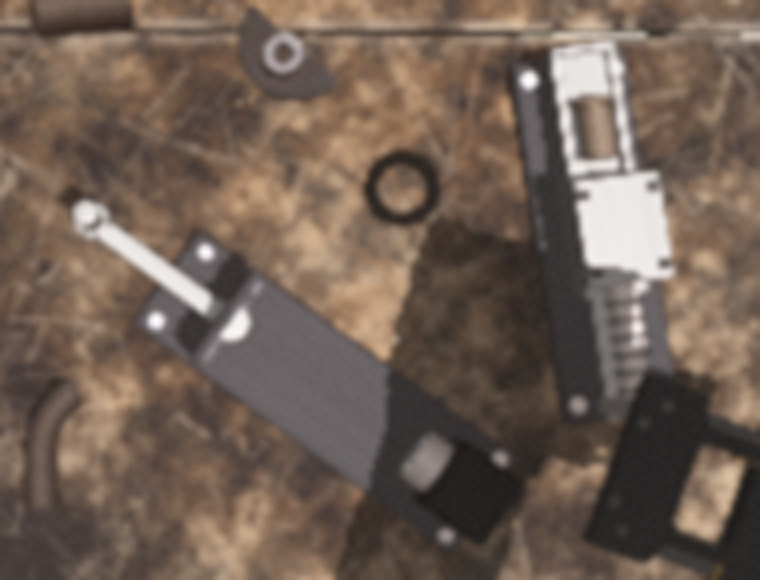

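The pin lies in the tray at crop (597,126), clear of the block's edge. The ejector spring is extended again, though the gripper hides the tab. Next I'll work out the mirror target.

Run:
```python
from h import *
pin=tc(597,126,.065);o=np.array([.5365,-.174]);a=np.radians(8);d=pin[:2]-o
print(pin,'holder xy',d@[np.cos(a),np.sin(a)],d@[-np.sin(a),np.cos(a)])
for sd in(-125.4,-126.4):
    s=np.radians(sd);piv=np.array([.5407,.1241])+.1*np.r_[np.cos(s),np.sin(s)]
    v=pin[:2]-piv;q=(np.degrees(np.arctan2(v[1],v[0]))-sd)/2
    l=np.radians(sd+180+q);print(piv,'q',q,np.radians(q),'peg target',piv+.1*np.r_[np.cos(l),np.sin(l)])
```

```text
[ 0.59536734 -0.16302991  0.065     ] holder xy 0.0598211885438268 0.0026705781676093303
[0.48277188 0.04258722] q 32.05250460991611 0.5594217389536968 peg target [0.48861104 0.1424166 ]
[0.48135811 0.04361062] q 32.64336099538037 0.569734128286481 peg target [0.48790999 0.14339575]
```

Request:
{"api": "step_arm", "payload": {
  "steps": [
    [-0.8,3.8,0,0,0,0,0],
    [-0.8,3.8,0,0,0,0,0],
    [-0.8,3.8,0,0,0,0,0],
    [-0.8,3.8,0,0,0,0,0],
    [-0.8,3.8,0,0,0,0,0],
    [-0.8,3.8,0,0,0,0,0],
    [-0.8,3.8,0,0,0,0,0],
    [-0.7,3.7,0,0,0,0,0],
    [-0.7,3.7,0,0,0,0,0],
    [0,0,0,0,0,0,0],
    [0,0,2.5,0,0,0,0],
    [0,0,2.5,0,0,0,0],
    [0,0,2.5,0,0,0,0],
    [0,0,2.5,0,0,0,0],
    [0,0,2.7,0,0,0,0],
    [0,0,0,0,0,0,0]
  ]
}}

```text
clock: 10.05
ee_pos: [0.575, 0.0979, 0.0867]
tool_rot: [[-0.936, 0.353, -0.003], [0.353, 0.936, -0.001], [0.002, -0.002, -1.0]]
ft_force: [-0.8, 0.1, 1.1]
gripper_width: 0.0006
grip_force: 0.0
```

Request:
{"api": "step_arm", "payload": {
  "steps": [
    [0,1.2,0,0,0,0,0],
    [0.8,0,0,0,0,0,0],
    [0.8,0,0,0,0,0,0],
    [0.7,0,0,0,0,0,0],
    [0.7,0,0,0,0,0,0],
    [0.7,0,0,0,0,0,0],
    [0.7,0,0,0,0,0,0],
    [0.7,0,0,0,0,0,0],
    [0.7,0,0,0,0,0,0],
    [0.7,0,0,0,0,0,0],
    [0.7,0,0,0,0,0,0],
    [0.6,0,0,0,0,0,0],
    [0,0,0,0,0,0,0],
    [0,0,0,0,0,0,0]
  ]
}}

```text
clock: 11.8
ee_pos: [0.5078, 0.1377, 0.0881]
tool_rot: [[-0.935, 0.354, 0.0], [0.354, 0.935, 0.0], [-0.0, 0.0, -1.0]]
ft_force: [0.5, -0.7, -0.7]
gripper_width: 0.0007
grip_force: 0.6
```

Run:
```python
from station import env
import cv2
a=env.read_camera('top')[:,:,::-1]
a=a[145:290,265:455]
b=env.read_camera('scene')[165:300,270:440,::-1]
cv2.imwrite('pics/p5a.png',cv2.resize(a,None,fx=4,fy=4,interpolation=cv2.INTER_CUBIC))
cv2.imwrite('pics/p5b.png',cv2.resize(b,None,fx=4,fy=4,interpolation=cv2.INTER_CUBIC))
```

```text
(no output)
```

View pics/p5a.png

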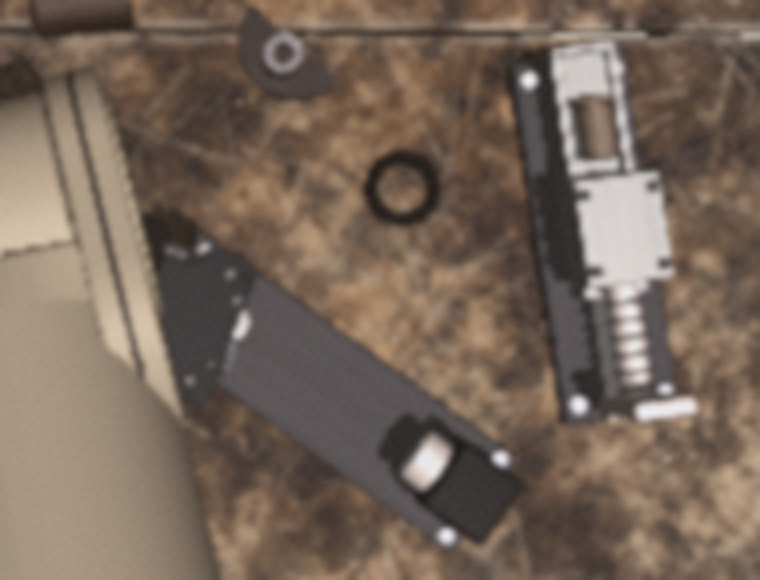

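View pics/p5b.png

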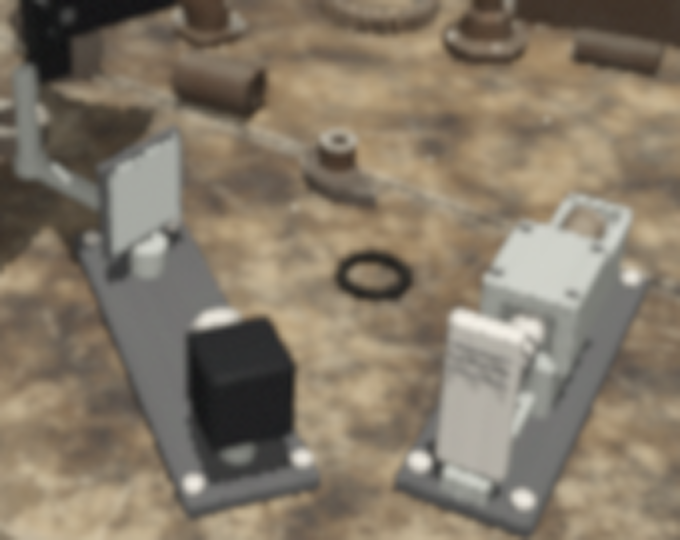

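The tab is back at rest and the mirror is turned, with the peg in scene crop from top (25,70) to bottom (30,170). I'll measure the peg's position.

Run:
```python
from h import *
S=lambda u,v,z: at('scene',270+(u+.5)/4-.5,165+(v+.5)/4-.5,z)
piv=np.array([.482,.043])
for n,p in {'pegtop':S(25,68,.108),'pegbot':S(31,176,.045)}.items():
    d=p[:2]-piv;print(n,p,np.hypot(*d),'q',np.degrees(np.arctan2(d[1],d[0]))-54.1)
l,r=S(100,178,.094),S(178,130,.094);d=(l-r)[:2];print(l,r,np.hypot(*d),'q by edge',np.degrees(np.arctan2(d[1],d[0])))
for q in(26,29,32.3,35):
    a=np.radians(54.1+q);X=np.r_[piv+.1*np.r_[np.cos(a),np.sin(a)]]
    print(q,[tuple(np.round((np.array(proj('scene',np.r_[X,z]))-[270,165])*4+1.5)) for z in(.108,.045)])
s=env.state();print(s['ee_pos'],s['ft_force'])
```

```text
pegtop [0.49523766 0.14388293 0.108     ] 0.10174773092800327 q 28.42446856821517
pegbot [0.47976264 0.13039175 0.045     ] 0.08742038332255722 q 37.36653919234015
[0.44631055 0.04526757 0.094     ] [0.51092177 0.04180802 0.094     ] 0.0647037712197827 q by edge 176.93507020028375
26 [(np.float64(32.0), np.float64(67.0)), (np.float64(39.0), np.float64(156.0))]
29 [(np.float64(26.0), np.float64(70.0)), (np.float64(32.0), np.float64(160.0))]
32.3 [(np.float64(18.0), np.float64(73.0)), (np.float64(25.0), np.float64(163.0))]
35 [(np.float64(13.0), np.float64(76.0)), (np.float64(20.0), np.float64(167.0))]
[0.50792096 0.13768786 0.08811471] [ 1.54498767 -0.68432385 -1.30519936]
```

Request:
{"api": "step_arm", "payload": {
  "steps": [
    [0.3,0,0,0,0,0,0],
    [0,0,0,0,0,0,0],
    [0,0,0,0,0,0,0],
    [0,0,0,0,0,0,0],
    [0,0,0,0,0,0,0],
    [0,0,0,0,0,0,0],
    [0,0,0,0,0,0,0],
    [0,0,0,0,0,0,0]
  ]
}}

```text
clock: 12.9
ee_pos: [0.505, 0.1387, 0.0881]
tool_rot: [[-0.935, 0.354, 0.0], [0.354, 0.935, 0.0], [0.0, 0.0, -1.0]]
ft_force: [0.6, -2.1, -0.6]
gripper_width: 0.0004
grip_force: 1.0
```

Run:
```python
from station import env
import cv2
b=env.read_camera('scene')[165:245,270:330,::-1]
cv2.imwrite('pics/p6.png',cv2.resize(b,None,fx=7,fy=7,interpolation=cv2.INTER_CUBIC))
s=env.state();print(s['ee_pos'],s['ft_force'])
```

```text
[0.50494288 0.13868814 0.08811876] [ 1.30941889 -1.79302842 -0.79784448]
```

View pics/p6.png

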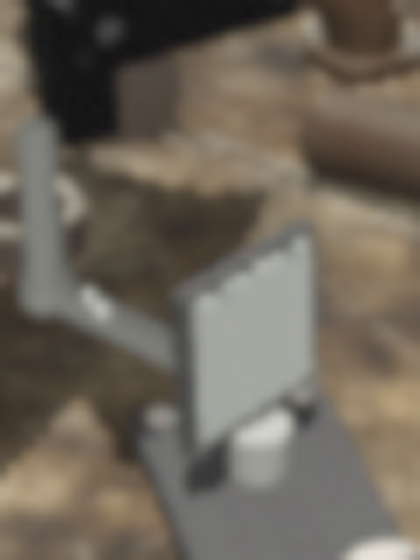

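The peg top is at crop (37,122), which gives a turn of about 31.5–32° against the target of 32.3°. That is within the ±3.6° tolerance and the fingers are pressing, so I'm handing in.

```bash
python3 -c "
from station import env
print(env.close_job())"
```

```text
the job is handed in; nothing more can be done
None
```

I pushed the pin out into the tray (about 60 mm along the bore), the ejector sprang back, and I handed in at about 13 s with the closed fingers holding the mirror at about 32° (target 32.3°); the hand-in gave no verdict.

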